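# Hang the lint roller in its ring

## Robot

A 6-joint arm with a two-finger parallel gripper is mounted at the origin on a cart in front of the work surface, level with it; the furniture and walls round the work are solid. World frame = base frame: x ahead of the robot, y to its left, z up, the work surface at z = 0. Lengths are in m, angles in rad, forces in N, time in s.
With the tool pointing down it reaches from about 0.275 to 0.725 m from the base axis. Payload 15.9 kg.
Tool frame: the origin (TCP) lies at the very end of the fingers, on their centre line; the grasp point (between the pads) lies 19 mm behind it; z points along the fingers, y is the line along which they close (so a half turn about z gives the same grasp; the last joint's range is limited). The gripper opens to 85 mm and grips with 20 to 120 N. Pads are 22 mm wide; open, the fingers measure 114 mm over their backs; the gripper's body (76 mm by 85 mm) begins 54 mm behind the grasp point. The pads swing forward as they close: fully open they stand 13 mm farther back than shut.
Start: joints at [-1.129, 0.213, -0.034, 1.323, 0, 1.571], TCP at [0.214, -0.452, 0.231] pointing down, gripper open.
Joint ranges: [-2.98, 2.98], [-0.74, 1.72], [-1.14, 1.35], [-2.1, 2.04], [-1.57, 1.44], [-3.14, 3.14]. Speed limits (rad/s): [1.89, 1.89, 2.39, 2.57, 3.14, 3.14].

## Interface

Orientations are given as a unit quaternion [w, x, y, z].
In Python, from bench import state, read_camera, close_job, search_frame gives the robot as it stands.
- The arm moves only by the tool drive_tool, never from a script. Its argument "commands" is a list that holds one entry, the list of rows, each a list of 4 numbers: the shift along the tool's x, y, z in units of 30 mm (1.0 is 30 mm), then the turn about the tool's z in units of 5 degrees (1.0 is 5 degrees). A call has 1 to 10 rows; each row shifts and turns the commanded pose from where the row before left it, along the tool's axes as they then stand; what a row does not reach is not made up. A row lasts 1/10 s, in which the tool goes at most 50 mm and 8.59 degrees, less where a joint would pass 70% of its speed; a pose out of reach is approached as far as the arm can. A call is refused whole if a number of a shift passes 1 or a number of a turn 1, either way. A call with a gripper value outside its range is refused whole. "claw" is the finger opening in mm, from 0 to 85.4, set as the call begins (left out, the last holds). The fingers move at their own pace and stop on an object; the grip force is fixed at half the most. Time passes only in rows, so rows that do not move let the fingers close. It gives the time, the measured TCP pose, the force, the opening and the grip force at its end, in the units of the state.
- state(): the state, without advancing time (a new reading comes with each control period).
- read_camera(name): name is "scene" or "top" or "wrist"; returns a dict with "color" (420x560x3 uint8, red, green, blue), "vertical_fov" (degrees; the focal length in pixels is half the picture's height over the tangent of half this angle, whatever the lens; pixels are square), "cx", "cy" (the principal point, pixels), "position" and "orientation" of the camera in the world. Camera axes: x right, y up, looking along -z (the intrinsics and any distortion apply to the point x, -y, -z); pixel columns grow to the right and rows downward; lengths in m; the calibration is good to about 2 mm. A picture is of the moment at which its call begins. There is no depth.
- close_job(): hands the job in; it is judged then, once.
Trained networks look in the newest picture that a camera, given by its name, has taken for a name from the list of things; names that differ only in an ending like _2 or _b are one class to them, and where a whole thing is asked for, a point or a joint stands for the part that bears it (a point fixed in the world has none). Each returns a list of dicts, best first, with "confidence" (0 to 1); they miss things now and then, are a little off and sometimes report something else, mostly with a low value. They report only what shows in the picture. A call takes as long as a camera call. They do not tell look-alikes from the thing itself.
- search_frame(camera, thing): "location" ([column, row] as shares, 0 to 1, of the picture: columns of its width, rows of its height, amid what is visible of it).
The state is a dict: "t": time; "q": joint angles; "qvel": joint speeds; "joint_efforts": joint torques, N m; "ee_pos": TCP position; "eef_rot": TCP orientation; "wrist_force": force on the tool from outside, world axes, zero at the start; "wrist_torque": the same for the moment, N m; "opening": opening from 0.0 (shut) to 1.0 (fully open); "gripper_force": force on a finger pad.
Only numpy, scipy, OpenCV 4.12 (cv2) and the standard library are available. Lean on these libraries where they do the work, as an engineer would, in place of code of your own. Each camera call takes 0.05 s, during which the arm holds its last target. There are 200 camera calls.

## Task

Take the lint roller out of the wooden block and hang it handle-down in the ring stand that fits it, the one with the narrower ring: its handle goes down through the ring and the sticky roll comes to rest in the ring's flared mouth. Leave it hanging there upright.

Things in the scene. Friction and masses are not known exactly. Their poses are not given: they have to be found in the camera images.
- roller_grip (a point): Lint roller, 230 mm long, upright, handle down, in a 60 mm deep socket of a wooden block (70x80x70 mm): white roll 50 mm in diameter, 104 mm long, on top; blue handle 20x29 mm below, its end 126 mm below the roll. The point is on the axis in the roll, 35 mm below its top end, 69 mm above its lower face, 195 mm above the handle's end; grip it there. Its z axis points down along the handle.
- narrow_ring_lip (a point): Centre of the top edge of the narrower of two steel ring stands, 139 mm above the counter. A fixed upright collar 26 mm high, open below: bore 42 mm, flared in its top 8 mm to 64 mm. The handle passes; the roll's lower face stops in the flare about 5 mm below this point, the handle's end clear of the counter. The slim post beside the ring is no higher than it.
- wide_ring_lip (a point): The same point of the other stand, of the same form and height but with a bore of 70 mm and a mouth of 92 mm: the whole roll falls through it, so it is the wrong one. The two stands and the block stand in any order from left to right.
Mind the look-alikes: they are no part of the job. Leave any red look-alike of the part that bears narrow_ring_lip alone.

How it is judged:
By the outcome, as a careful person would: the job done as asked, in the order asked, and still so for the second after the job is handed in, with the robot touching nothing.
It also fails if it takes over 40 s, if anything falls off the work surface, if the arm or the gripper's body presses on something with over 40 N, if the wrist force passes 120 N, or if a joint passes its speed limit or range.

## Working session

There is one attempt and no reset: what is moved stays moved. The work goes in short steps, Python scripts to look and compute and a tool call to move; the robot and the scene stay as the last step left them, time stands still between calls to the robot, and variables do not carry over. Pictures are saved under pics/ and viewed, at most 11 in all, crops included, and the job is handed in when it is done.

Besides the shell and the picture viewer there is one more tool, called after ">>>" as a command line: name --argument value ..., lists and objects as JSON in quotes. drive_tool: Moves the arm, as the interface text tells. Its arguments: {"type":"object","properties":{"commands":{"type":"array","items":{"type":"array","items":{"type":"array","items":{"type":"number"}}}},"claw":{"type":"number"}},"required":["commands"]}

```bash
mkdir -p pics; ls
cat > h.py <<'E'
import numpy as np, cv2, json
from bench import state, read_camera, close_job, search_frame
from scipy.spatial.transform import Rotation as R
def rot(q): return R.from_quat([q[1],q[2],q[3],q[0]]).as_matrix()
def ray(c,u,v):
    h=c["color"].shape[0]; f=h/2/np.tan(np.radians(c["vertical_fov"])/2)
    d=np.array([(u-c["cx"])/f,-(v-c["cy"])/f,-1.0]); d=rot(c["orientation"])@d
    return np.array(c["position"]),d/np.linalg.norm(d)
def atz(c,u,v,z):
    p,d=ray(c,u,v); return p+d*(z-p[2])/d[2]
def proj(c,P):
    h=c["color"].shape[0]; f=h/2/np.tan(np.radians(c["vertical_fov"])/2)
    x=rot(c["orientation"]).T@(np.array(P)-c["position"]); return c["cx"]+f*x[0]/-x[2], c["cy"]-f*x[1]/-x[2]
def save(c,n): cv2.imwrite("pics/"+n,c["color"][:,:,::-1])
E
python3 - <<'E'
from h import *
for n in ["scene","top"]:
    c=read_camera(n); save(c,n+"1.png")
    print(n,{k:v for k,v in c.items() if k!="color"})
    for t in ["roller_grip","narrow_ring_lip","wide_ring_lip"]:
        for r in search_frame(n,t):
            u,v=r["location"][0]*560,r["location"][1]*420
            z=.20 if t=="roller_grip" else .139
            print(t,round(r["confidence"],2),round(u),round(v),atz(c,u,v,z).round(3))
E
```

```text
pics
scene {'vertical_fov': 44.27845714331287, 'cx': 288.54039901887035, 'cy': 207.8748109999422, 'position': array([-0.18783533,  0.64291241,  0.92562033]), 'orientation': array([-0.35704268, -0.15401541,  0.38409708,  0.83741818])}
narrow_ring_lip 0.79 266 190 [ 0.533 -0.002  0.139]
narrow_ring_lip 0.58 295 237 [0.371 0.061 0.139]
wide_ring_lip 0.75 186 261 [0.473 0.276 0.139]
top {'vertical_fov': 49.42937183098055, 'cx': 280.68149066528014, 'cy': 210.59612332684247, 'position': array([0.40839148, 0.0197109 , 1.27538149]), 'orientation': array([-0.70557159, -0.02055499,  0.01978529,  0.7080641 ])}
roller_grip 0.59 402 197 [ 0.501 -0.265  0.2  ]
narrow_ring_lip 0.61 301 178 [ 0.556 -0.03   0.139]
narrow_ring_lip 0.56 276 247 [0.382 0.034 0.139]
wide_ring_lip 0.66 182 201 [0.498 0.266 0.139]
```

View pics/scene1.png

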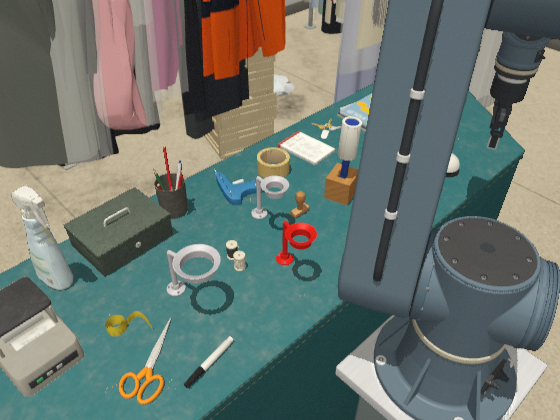

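View pics/top1.png

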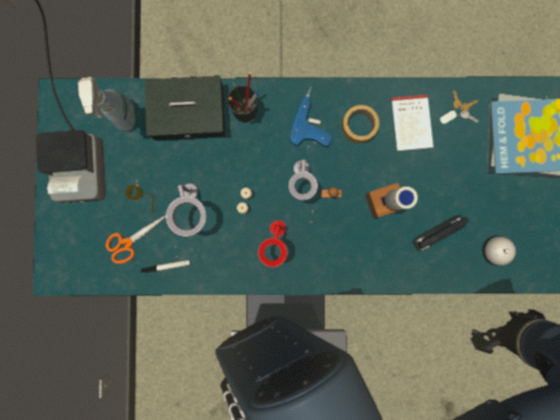

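Candidates for the narrow ring, in the top view: the small grey ring at (303,186), the red look-alike at (272,251), the wide grey ring at (186,215) and the flat wooden hoop at (361,123). I choose the small grey one. The roller stands in the block, with its roll top at about (406,198) in the top view and (351,122) in the scene view. Next I'll refine these positions and check them in one crop.

Run:
```python
from h import *
cs=read_camera("scene"); ct=read_camera("top")
def crop(c,u,v,w=40,h=40): 
    return cv2.resize(c["color"][v-h:v+h,u-w:u+w,::-1],(390,390),interpolation=cv2.INTER_CUBIC)
cv2.imwrite("pics/crop1.png",np.vstack([np.hstack([crop(ct,303,186),crop(ct,400,198)]),np.hstack([crop(cs,272,190),crop(cs,348,140)])])[:, :])
im=cv2.imread("pics/crop1.png"); cv2.imwrite("pics/crop1.png",cv2.resize(im,(600,600)))
for u,v,z in [(303,186,.139),(186,215,.139),(406,198,.24)]: print("top",atz(ct,u,v,z).round(3))
for u,v,z in [(275,187,.139),(196,262,.139),(351,122,.24)]: print("sc",atz(cs,u,v,z).round(3))
# blue disc centroid, top
hsv=cv2.cvtColor(ct["color"],cv2.COLOR_RGB2HSV)
m=cv2.inRange(hsv,(110,120,40),(130,255,255)); m[:,:380]=0;m[:,430:]=0;m[:180]=0;m[215:]=0
p=np.argwhere(m); print(len(p),p.mean(0),atz(ct,p[:,1].mean(),p[:,0].mean(),.24).round(3))
s=state(); print(s["ee_pos"],s["eef_rot"],rot(s["eef_rot"]).round(2))
```

```text
top [ 0.535 -0.035  0.139]
top [0.463 0.257 0.139]
top [ 0.495 -0.265  0.24 ]
sc [ 0.527 -0.025  0.139]
sc [0.458 0.262 0.139]
sc [ 0.494 -0.256  0.24 ]
136 [197.19852941 405.91911765] [ 0.497 -0.264  0.24 ]
[ 0.21377926 -0.45198068  0.23129662] [-6.68322738e-06  9.75702956e-01  2.19097561e-01  1.58693922e-05] [[ 0.9   0.43  0.  ]
 [ 0.43 -0.9   0.  ]
 [ 0.   -0.   -1.  ]]
```

View pics/crop1.png

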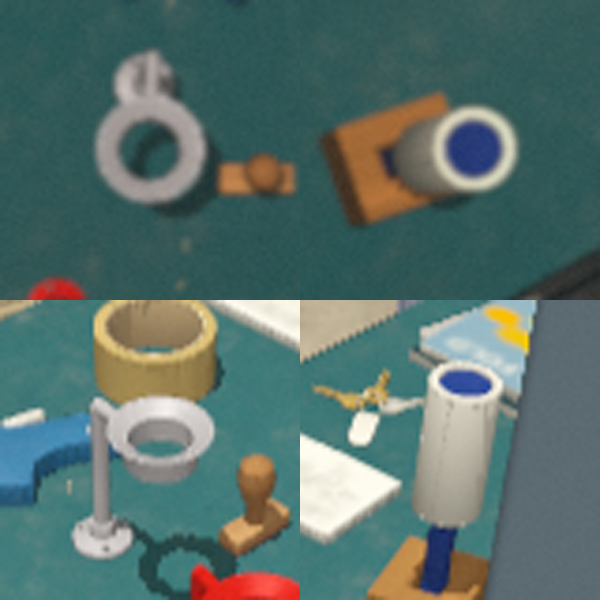

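The crop confirms the choice: a grey ring with its bore clearly narrower than the roll, and the white roll upright in the block. I'll move over the roller now.

>>> drive_tool --commands '[[[0,0,-1,0],[0,0,-1,0],[1,-0.2,-0.5,0],[1,-0.2,0,0],[1,-0.2,0,0],[1,-0.2,0,0],[1,-0.2,0,0],[1,-0.2,0,0],[1,-0.2,0,0],[1,-0.2,0,0]]]' --claw 85

```text
t: 1.5
ee_pos: [0.4111, -0.3051, 0.3064]
eef_rot: [0.0, 0.976, 0.219, 0.0]
wrist_force: [0.9, 0.1, 1.0]
opening: 0.993
gripper_force: 0.0
```

Run:
```python
from h import *
c=read_camera("wrist"); save(c,"w1.png"); s=state(); print(s["t"],s["ee_pos"],c["position"],rot(c["orientation"]).round(2),c["vertical_fov"],c["cx"],c["cy"])
for r in search_frame("wrist","roller_grip"): print(r)
print("pred top",proj(c,[.496,-.263,.24]))
```

```text
1.55 [ 0.4138439  -0.30287566  0.30601836] [ 0.47277438 -0.27694934  0.45039605] [[ 0.43  0.87  0.24]
 [-0.9   0.41  0.11]
 [ 0.   -0.27  0.96]] 70.80930980179143 278.14567880215975 210.64494293716638
{'location': [0.5032, 0.2012], 'confidence': 0.85}
pred top (np.float64(273.9668265490514), np.float64(86.90880192456989))
```

View pics/w1.png

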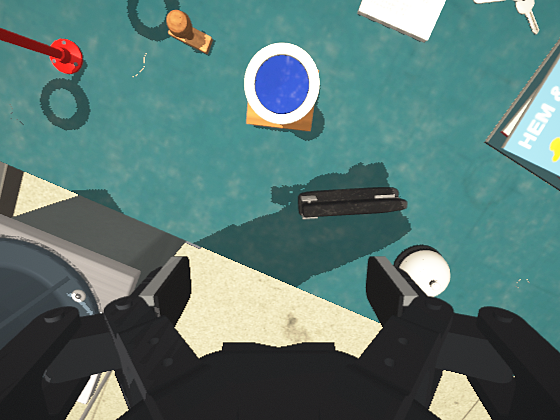

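The wrist view shows the roll top as a ring centred at about (281,84), and the block below it. I'll compute the remaining shift.

```bash
cat >> h.py <<'E'
def shift(s,P):  # tool-axis shift in 30 mm units
    return (rot(s["eef_rot"]).T@(np.array(P)-s["ee_pos"])/.03).round(2)
E
python3 - <<'E'
from h import *
c=read_camera("wrist"); s=state()
hsv=cv2.cvtColor(c["color"],cv2.COLOR_RGB2HSV)
m=cv2.inRange(hsv,(108,120,100),(130,255,255)); n,l,st,ce=cv2.connectedComponentsWithStats(m)
i=[k for k in range(1,n) if st[k,4]>300]
for k in i: print(st[k],ce[k])
k=min(i,key=lambda k:np.hypot(*(ce[k]-[281,84])))
P=atz(c,*ce[k],.24); print(P, s["ee_pos"],shift(s,[P[0],P[1],.306]))
E
```

```text
[ 256   58   54   58 2441] [282.48095043  86.37894306]
[ 0.49977041 -0.26667186  0.24      ] [ 0.41117739 -0.30504309  0.30608044] [3.22 0.11 0.  ]
```

>>> drive_tool --commands '[[[1,0.1,0,0],[1,0,0,0],[1,0,0,0],[0.2,0,0,0],[0,0,0,0],[0,0,0.5,0],[0,0,0.5,0]]]'

```text
t: 2.35
ee_pos: [0.4973, -0.2687, 0.2764]
eef_rot: [0.0, 0.976, 0.219, 0.0]
wrist_force: [1.1, -0.3, -1.0]
opening: 0.995
gripper_force: 0.0
```

Run:
```python
from h import *
c=read_camera("wrist"); save(c,"w2.png"); s=state(); print(s["t"],s["ee_pos"],s["wrist_force"])
```

```text
2.4 [ 0.49659464 -0.26835876  0.27386941] [ 0.96712194  0.44657279 -2.42360053]
```

View pics/w2.png

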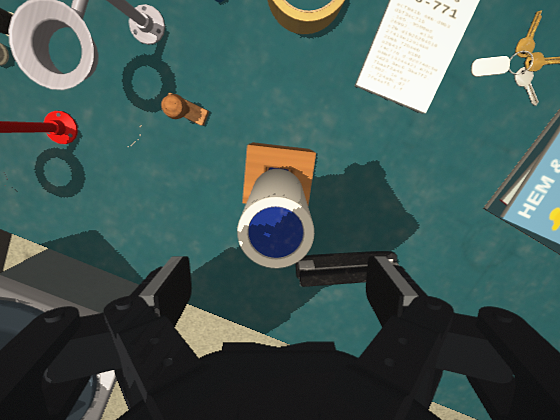

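Roll top at (276,231), midway between the fingers (columns about 165 and 390). The grey narrow ring also shows, with its mouth at about (53,42). I'll check the position, then lower.

Run:
```python
from h import *
c=read_camera("wrist"); s=state()
P=atz(c,276,231,.24); print(P,shift(s,[P[0],P[1],.186]), "ring",atz(c,53,42,.139))
```

```text
[ 0.50106803 -0.26567796  0.24      ] [ 0.18 -0.01  2.97] ring [ 0.54132591 -0.03760513  0.139     ]
```

>>> drive_tool --commands '[[[0.1,0,0.5,0],[0,0,0.5,0],[0,0,1,0],[0,0,0.9,0],[0,0,0,0]]]'

```text
t: 2.95
ee_pos: [0.4989, -0.2662, 0.1873]
eef_rot: [-0.001, 0.976, 0.219, -0.002]
wrist_force: [-1.1, 0.8, 0.5]
opening: 0.996
gripper_force: 0.0
```

>>> drive_tool --commands '[[[0,0,0,0],[0,0,0,0],[0,0,0,0],[0,0,0,0],[0,0,0,0],[0,0,0,0],[0,0,0,0],[0,0,0,0]]]' --claw 0

```text
t: 3.75
ee_pos: [0.5017, -0.2668, 0.1913]
eef_rot: [0.001, 0.976, 0.219, 0.001]
wrist_force: [-1.9, 1.7, 8.0]
opening: 0.568
gripper_force: 60.2
```

>>> drive_tool --commands '[[[0,0,-0.3,0],[0,0,-0.5,0],[0,0,-0.5,0],[0,0,-0.7,0],[0,0,-0.7,0],[0,0,-0.7,0],[0,0,-0.7,0],[0,0,-0.7,0],[0,0,-0.7,0],[0,0,-0.5,0]]]'

```text
t: 4.75
ee_pos: [0.5009, -0.2663, 0.3718]
eef_rot: [0.001, 0.976, 0.219, 0.001]
wrist_force: [0.9, -0.4, -1.9]
opening: 0.569
gripper_force: 62.2
```

Run:
```python
from h import *
s=state(); print(s["t"],s["ee_pos"],s["wrist_force"],s["wrist_torque"],s["opening"])
for n in ("top","scene"):
    c=read_camera(n)
    for t in ["roller_grip","narrow_ring_lip"]:
        print(n,[(np.array(r["location"])*[560,420]).round() for r in search_frame(n,t)])
save(c,"s2.png")
print(shift(s,[.540,-.037,s["ee_pos"][2]]))
```

```text
4.75 [ 0.50088679 -0.26632293  0.37180786] [ 0.87509919 -0.36754503 -1.92223539] [ 0.00599307 -0.01787023  0.02810623] 0.5688413948423285
top [array([411., 186.])]
top [array([276., 246.]), array([303., 180.]), array([408., 184.])]
scene []
scene [array([294., 239.]), array([266., 189.])]
[ 4.45 -6.35 -0.01]
```

View pics/s2.png

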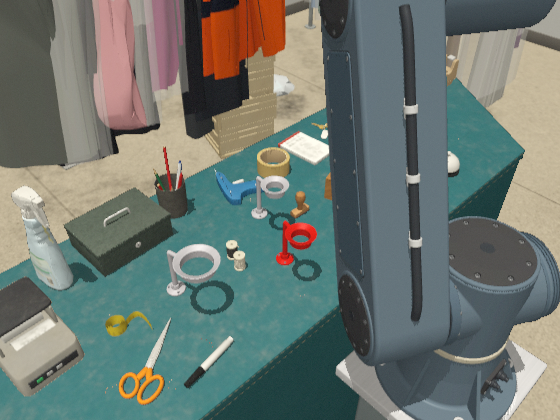

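The scene view shows the arm hiding the roller, and everything else is undisturbed. The grip holds (opening 0.569). I'll move to just short of the ring so the wrist camera can see its mouth.

>>> drive_tool --commands '[[[0.3,-0.5,0,0],[0.3,-0.8,0,0],[0.3,-0.8,0,0],[0.3,-0.8,0,0],[0.3,-0.8,0,0],[0.3,-0.8,0,0],[0.3,-0.8,0,0],[0.3,-0.6,0,0],[0,-0.4,0,0],[0,0,0,0]]]'

```text
t: 6.05
ee_pos: [0.4844, -0.0634, 0.3693]
eef_rot: [-0.0, 0.975, 0.22, -0.0]
wrist_force: [-0.1, 0.1, -1.6]
opening: 0.571
gripper_force: 62.5
```

Run:
```python
from h import *
c=read_camera("wrist"); save(c,"w3.png"); s=state(); print(s["t"],s["ee_pos"],s["eef_rot"],s["wrist_force"])
print("pred ring",proj(c,[.54,-.037,.139]))
for r in search_frame("wrist","narrow_ring_lip"): print(np.array(r["location"])*[560,420],r["confidence"])
```

```text
6.1 [ 0.48477922 -0.06430349  0.36930978] [ 9.07984695e-05  9.75576812e-01  2.19658541e-01 -2.62211929e-05] [ 0.02698279 -0.01163386 -1.25767437]
pred ring (np.float64(277.38629578619765), np.float64(134.40810537830302))
[288.68  121.716] 0.89
[183.624 213.318] 0.72
```

View pics/w3.png

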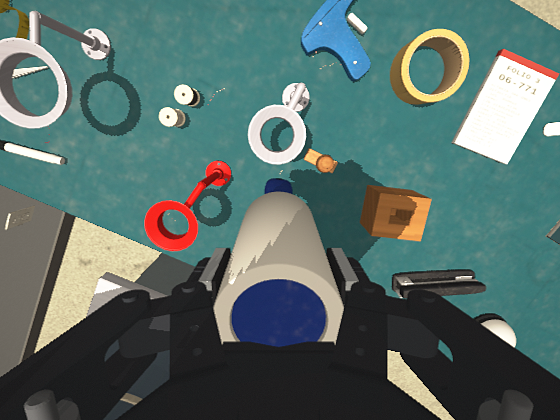

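The wrist view shows the narrow ring's mouth at about (277,133), with my estimate projecting to (277,134). The handle tip pokes out at (278,184), the red stand is off at (170,225), and the block is empty. Next I'll fit the ring and check the roller's tilt.

Run:
```python
from h import *
c=read_camera("wrist"); s=state()
im=c["color"]; hsv=cv2.cvtColor(im,cv2.COLOR_RGB2HSV)
m=cv2.inRange(hsv,(0,0,110),(180,60,255)); m[:, :235]=0;m[:,315:]=0;m[170:]=0;m[:95]=0
cn,_=cv2.findContours(m,cv2.RETR_CCOMP,cv2.CHAIN_APPROX_NONE)
for k in cn:
    if len(k)>40: e=cv2.fitEllipse(k); print(e, atz(c,*e[0],.139).round(4))
p0=np.array(s["ee_pos"]); X=rot(s["eef_rot"])
b=cv2.inRange(hsv,(108,120,40),(130,255,255)); n,l,st,ce=cv2.connectedComponentsWithStats(b)
for k in range(1,n):
    if st[k,4]>60: print("blue",st[k],ce[k])
# nominal: grip = TCP-19mm along z
for dz in (-.019,-.024):
    g=p0+X[:,2]*dz
    print(dz,"top",proj(c,g-X[:,2]*.035),"end",[tuple(np.round(proj(c,g+X[:,2]*.195+X[:,0]*a),1)) for a in (0,.01,.0145)])
print(shift(s,[.540,-.037,s["ee_pos"][2]]))
```

```text
((277.5920715332031, 130.30502319335938), (55.39988708496094, 74.71040344238281), 33.28935623168945) [ 0.5451 -0.0368  0.139 ]
((275.0092468261719, 134.02566528320312), (34.13241195678711, 35.033233642578125), 13.686332702636719) [ 0.5397 -0.0358  0.139 ]
blue [265 179  27  15 306] [277.7124183  185.81699346]
blue [ 232  280   94   67 5082] [278.10665092 313.91873278]
-0.019 top (np.float64(276.68218244314556), np.float64(327.26057899517417)) end [(np.float64(277.6), np.float64(192.7)), (np.float64(277.6), np.float64(183.8)), (np.float64(277.6), np.float64(179.7))]
-0.024 top (np.float64(276.6138761948377), np.float64(336.80772814010356)) end [(np.float64(277.6), np.float64(193.7)), (np.float64(277.6), np.float64(184.6)), (np.float64(277.6), np.float64(180.5))]
[ 2.06 -0.07 -0.  ]
```

>>> drive_tool --commands '[[[0.6,-0.05,0,0],[0.7,0,0,0],[0.65,0,0,0],[0,0,0,0],[0,0,0.5,0],[0,0,0.7,0],[0,0,0.4,0],[0,0,0,0]]]'

```text
t: 7.0
ee_pos: [0.5365, -0.0392, 0.3199]
eef_rot: [-0.0, 0.976, 0.219, -0.001]
wrist_force: [-0.3, -0.5, -0.3]
opening: 0.571
gripper_force: 62.5
```

Run:
```python
from h import *
c=read_camera("scene"); s=state(); print(s["t"],s["ee_pos"],s["wrist_force"])
cv2.imwrite("pics/s3.png",cv2.resize(c["color"][120:260,190:370,::-1],(720,560),interpolation=cv2.INTER_CUBIC))
```

```text
7.05 [ 0.53686067 -0.03908906  0.32113375] [-0.01693801 -0.29376339 -1.40537765]
```

View pics/s3.png

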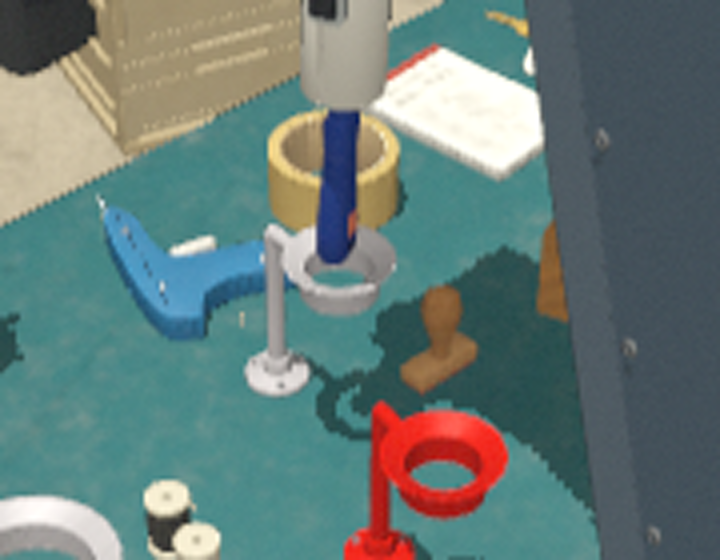

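The handle tip sits over the mouth of the narrow grey ring, at crop (337,258) against a mouth centre of about (340,260). I'll descend and watch the force.

>>> drive_tool --commands '[[[0,0,0.3,0],[0,0,0.3,0],[0,0,0.3,0],[0,0,0.3,0]]]'

```text
t: 7.45
ee_pos: [0.5375, -0.0384, 0.2845]
eef_rot: [-0.0, 0.976, 0.219, -0.0]
wrist_force: [-0.2, 0.6, -2.4]
opening: 0.571
gripper_force: 62.6
```

>>> drive_tool --commands '[[[0,0,0.4,0],[0,0,0.4,0],[0,0,0.4,0],[0,0,0.4,0],[0,0,0.4,0],[0,0,0.4,0],[0,0,0.3,0],[0,0,0,0]]]'

```text
t: 8.25
ee_pos: [0.5369, -0.0383, 0.203]
eef_rot: [-0.0, 0.976, 0.219, -0.001]
wrist_force: [-0.9, 0.4, -1.7]
opening: 0.572
gripper_force: 62.5
```

>>> drive_tool --commands '[[[0,0,0.2,0],[0,0,0.1,0],[0,0,0,0]]]'

```text
t: 8.55
ee_pos: [0.5374, -0.0383, 0.1951]
eef_rot: [-0.0, 0.976, 0.219, -0.0]
wrist_force: [0.2, 0.6, -1.4]
opening: 0.566
gripper_force: 62.5
```

>>> drive_tool --commands '[[[0,0,0.1,0],[0,0,0.1,0],[0,0,0,0]]]'

```text
t: 8.85
ee_pos: [0.5386, -0.038, 0.1914]
eef_rot: [0.0, 0.976, 0.219, 0.002]
wrist_force: [-4.3, 4.1, 23.5]
opening: 0.571
gripper_force: 65.1
```

Run:
```python
from h import *
c=read_camera("scene"); s=state(); print(s["t"],s["ee_pos"],s["wrist_force"])
cv2.imwrite("pics/s4.png",cv2.resize(c["color"][120:260,190:370,::-1],(720,560),interpolation=cv2.INTER_CUBIC))
```

```text
8.9 [ 0.53857395 -0.03797519  0.19143068] [-4.59399789  4.94247709 24.14329416]
```

View pics/s4.png

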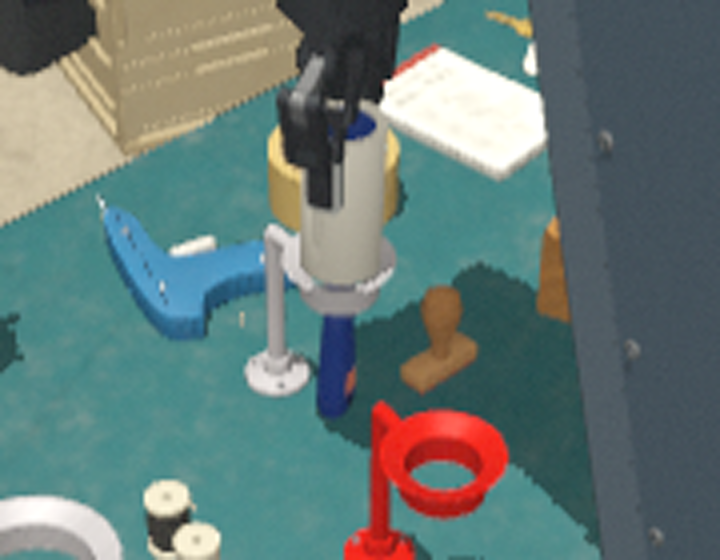

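The handle is through the ring, the roll is in the flare, and the contact force is 24 N, slightly to one side. I'll ease about 2 mm in the direction of the push, then open.

>>> drive_tool --commands '[[[-0.03,-0.08,-0.05,0],[0,0,0,0],[0,0,0.05,0],[0,0,0,0]]]'

```text
t: 9.3
ee_pos: [0.537, -0.0363, 0.1913]
eef_rot: [0.0, 0.976, 0.219, 0.002]
wrist_force: [-1.0, 4.0, 24.6]
opening: 0.568
gripper_force: 65.0
```

>>> drive_tool --commands '[[[0,0,0,0],[0,0,0,0],[0,0,0,0],[0,0,0,0],[0,0,0,0]]]' --claw 58

```text
t: 9.8
ee_pos: [0.5356, -0.0366, 0.1891]
eef_rot: [-0.0, 0.976, 0.219, -0.0]
wrist_force: [0.5, -0.1, -0.2]
opening: 0.681
gripper_force: 0.0
```

>>> drive_tool --commands '[[[0,0,0,0],[0,0,0,0],[0,0,0,0],[0,0,0,0],[0,0,0,0]]]' --claw 85

```text
t: 10.3
ee_pos: [0.5357, -0.0366, 0.1893]
eef_rot: [0.0, 0.976, 0.219, 0.0]
wrist_force: [-0.2, 0.1, -0.1]
opening: 0.997
gripper_force: 0.0
```

Run:
```python
from h import *
c=read_camera("scene"); w=read_camera("wrist"); s=state(); print(s["t"],s["ee_pos"],s["wrist_force"],s["opening"])
a=cv2.resize(c["color"][120:260,190:370,::-1],(540,420),interpolation=cv2.INTER_CUBIC)
b=cv2.resize(w["color"][:,:,::-1],(0,0),fx=.46,fy=.46); b=cv2.copyMakeBorder(b,0,420-b.shape[0],0,0,cv2.BORDER_CONSTANT)
cv2.imwrite("pics/s5.png",np.hstack([a,b]))
```

```text
10.4 [ 0.53565727 -0.03657204  0.18932659] [-0.02816254  1.00372058 -1.09481019] 0.9994419609554978
```

View pics/s5.png

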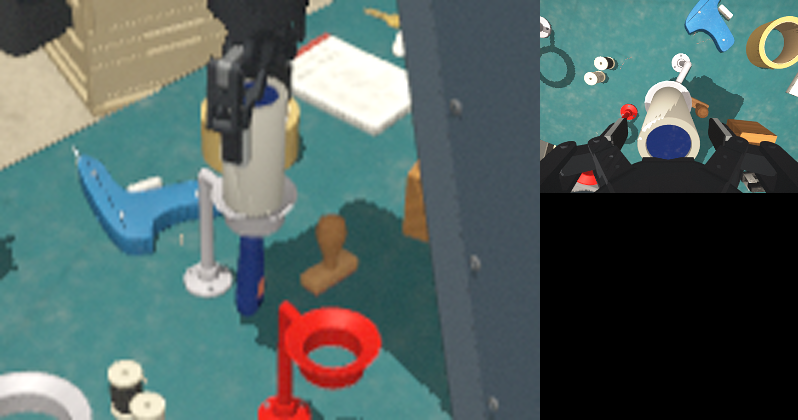

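The roller stands in the ring, and the fingers are open and clear on both sides. I'll retreat straight up.

>>> drive_tool --commands '[[[0,0,-0.3,0],[0,0,-0.6,0],[0,0,-0.8,0],[0,0,-0.8,0],[0,0,-0.8,0],[0,0,-0.8,0],[0,0,-0.5,0],[0,0,0,0],[0,0,0,0],[0,0,0,0]]]'

```text
t: 11.4
ee_pos: [0.5354, -0.0365, 0.3265]
eef_rot: [-0.0, 0.976, 0.219, -0.001]
wrist_force: [-0.7, 0.1, 0.1]
opening: 0.994
gripper_force: 0.0
```

Run:
```python
from h import *
c=read_camera("scene"); s=state(); print(s["t"],s["ee_pos"],s["wrist_force"])
cv2.imwrite("pics/s6.png",cv2.resize(c["color"][120:260,190:370,::-1],(720,560),interpolation=cv2.INTER_CUBIC))
```

```text
11.45 [ 0.53531561 -0.03652028  0.32648134] [-0.54165714 -0.70409545  0.17883518]
```

View pics/s6.png

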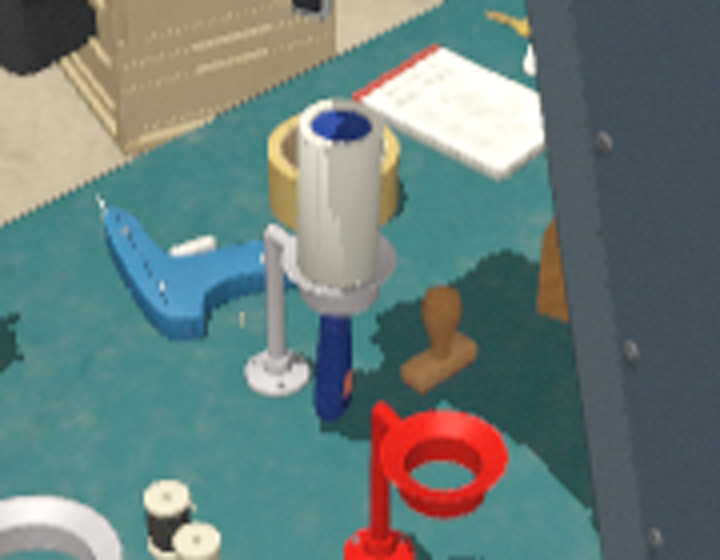

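The roller stands free in the narrow ring and the fingers are clear. I'll check numerically that it's upright, then hand in.

Run:
```python
from h import *
c=read_camera("scene"); t=read_camera("top")
for z in (.238,.139,.012): print(z,np.round(proj(c,[.540,-.037,z]),1))
print("seen top",190+340/4,120+125/4,"tip",190+332/4,120+408/4)
print(atz(c,190+340/4,120+125/4,.238).round(3),atz(c,190+332/4,120+408/4,.012).round(3))
```

```text
0.238 [274.8 149. ]
0.139 [274.9 182.4]
0.012 [274.9 220.5]
seen top 275.0 151.25 tip 273.0 222.0
[ 0.533 -0.031  0.238] [ 0.539 -0.029  0.012]
```

```bash
python3 -c "
from bench import close_job
print(close_job())"
```

```text
the job is handed in; nothing more can be done
None
```

The lint roller now hangs handle-down and upright (within about 2° by the camera check) in the narrower grey ring stand, with the gripper open and clear; the job is handed in at about 11.5 s, and no verdict was shown.

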